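# Load the transfer slide and index it one hole

### The arm

A 7-joint arm with a two-finger parallel gripper is mounted at the origin on the work surface. World frame = base frame: x ahead of the robot, y to its left, z up, the work surface at z = 0. Lengths are in mm, angles in rad, forces in N, time in s.
With the tool pointing down it reaches from about 400 to 875 mm from the base axis. Payload 4.4 kg.
Tool frame: the origin (TCP) lies at the very end of the fingers, on their centre line; the grasp point (between the pads) lies 19 mm behind it; y points along the fingers, x is the direction in which the jaws open and shut, and the axes are right-handed (so a half turn about y gives the same grasp; the last joint's range is limited). The gripper opens to 85 mm and grips with 20 to 120 N. Pads are 22 mm wide; open, the fingers measure 114 mm over their backs; the gripper's body (76 mm by 85 mm) begins 54 mm behind the grasp point. The pads swing forward as they close: fully open they stand 13 mm farther back than shut.
Start: joints at [1.07, 0.628, 0.038, 1.517, -0.027, 0.996, -0.02], TCP at [273.827, -589.522, 231.313] pointing down, gripper open.
Joint ranges: [-3.06, 3.06], [-0.37, 2.12], [-1.25, 1.32], [0.18, 2.47], [-1.1, 4.24], [0.23, 1.98], [-2.94, 2.94]. Speed limits (rad/s): [2.57, 2.57, 3.14, 3.14, 3.14, 3.14, 3.14].

### API

Orientations are given as [roll, pitch, yaw] about the fixed x, y, z axes, in that order (R = Rz(yaw) Ry(pitch) Rx(roll)).
In Python, from cell import readout, eyes, finish_job gives the robot as it stands. The module is installed in compiled form; this text tells all that it offers.
- The arm moves only by the tool apply_moves, never from a script. Its argument "commands" is a list that holds one entry, the list of rows, each a list of 6 numbers: the shift along the tool's x, y, z in units of 0.04 m (1.0 is 0.04 m), then the turn, a rotation vector about the tool's x, y, z in units of 5 degrees (1.0 is 5 degrees). A call has 1 to 8 rows; each row shifts and turns the pose as measured when the row begins, along the tool's axes as they then stand; what a row does not reach is not made up. A row lasts 1/12 s, in which the tool goes at most 41.7 mm and 7.16 degrees, less where a joint would pass 70% of its speed; a pose out of reach is approached as far as the arm can. A call with a number of a shift or a turn outside -1 to 1 is refused whole. A call with a gripper value outside its range is refused whole. "claw" is the finger opening in mm, from 0 to 85.4, set as the call begins (left out, the last holds). The fingers move at their own pace and stop on an object; the grip force is fixed at half the most. Time passes only in rows, so rows that do not move let the fingers close. It gives the time, the measured TCP pose, the force and the opening at its end, in the units of the state.
- readout.read_state(): the state, without advancing time (a new reading comes with each control period).
- eyes.get_image(name): name is "scene" or "side" or "wrist"; returns a dict with "image" (400x640x3 uint8, red, green, blue), "mtx" (3x3 intrinsics, pixels), "rvec" (rotation vector, rad) and "tvec" (3), from world to camera coordinates, as OpenCV has them. Camera axes: x right, y down, z forward; pixel columns grow to the right and rows downward; lengths in mm; the calibration is good to about 2 mm. A picture is of the moment at which its call begins. There is no depth.
- finish_job(): hands the job in, once; it reports no verdict.
The state is a dict: "clock": time; "qpos": joint angles; "qd": joint speeds; "tau": joint torques, N m; "eef_pos": TCP position; "tool_rot": TCP orientation; "force": force on the tool from outside, world axes, zero at the start; "torque": the same for the moment, N m; "width": finger opening in mm.
Only numpy, scipy, OpenCV 4.12 (cv2) and the standard library are available. Lean on these libraries where they do the work, as an engineer would, in place of code of your own. Each camera call takes 0.05 s, during which the arm holds its last target. There are 200 camera calls.

### The job

Pick up the small tray by its upright tab and tip all five white port caps off its open lip into the steel tub on the sliding sleeve, then set the empty tray back down upright on the table. Next pull up the lock plunger's black knob, slide the sleeve with its tub along to the very next hole in the square tube and let the pin go fully home there; finish while still holding the knob, with the pin engaged. Leave the other things on the table where they are and do not drop the tray.

Things in the scene. Friction and masses are not known exactly. Their poses are not given: they have to be found in the camera images.
- tray_tab (a point): Centre of the grip zone on the loose aluminium tray's upright tab (tray about 0.25 kg, with low walls on three sides). The tab is a flat plate 50 mm wide (along this frame's x), 10 mm thick (along y) and 68 mm tall, standing at the closed end of the tray; this point is 48 mm above the tray's underside, 20 mm below the tab's top. Axes are the tray's: z up, +y points along the tray from the tab to the open lip.
- tray_lip (a point): Middle of the tray's open edge, on its upper face, 4 mm above the underside. From tray_tab it lies 145 mm along +y and 44 mm down. The tray is 94 mm wide (x) and 140 mm long (y); its floor is 4 mm thick and its three walls reach 22 mm above the underside. The caps slide off once the lip end is tipped well down: they start at 10 to 20 degrees, and 35 to 40 degrees clears the tray.
- cap0_mid (a point): Centre (half-way up) of a loose white plastic port cap: a 24 mm disc 10 mm tall with a 16 mm stub on it, 18 mm tall in all, 15 g; starts standing on the tray. Identical to the other four caps.
- cap1_mid (a point): Centre (half-way up) of a loose white plastic port cap: a 24 mm disc 10 mm tall with a 16 mm stub on it, 18 mm tall in all, 15 g; starts standing on the tray. Identical to the other four caps.
- cap2_mid (a point): Centre (half-way up) of a loose white plastic port cap: a 24 mm disc 10 mm tall with a 16 mm stub on it, 18 mm tall in all, 15 g; starts standing on the tray. Identical to the other four caps.
- cap3_mid (a point): Centre (half-way up) of a loose white plastic port cap: a 24 mm disc 10 mm tall with a 16 mm stub on it, 18 mm tall in all, 15 g; starts standing on the tray. Identical to the other four caps.
- cap4_mid (a point): Centre (half-way up) of a loose white plastic port cap: a 24 mm disc 10 mm tall with a 16 mm stub on it, 18 mm tall in all, 15 g; starts standing on the tray. Identical to the other four caps.
- tub_floor (a point): Centre of the inner floor of the open steel tub carried by the sleeve. Inside it is 122 mm by 122 mm and 61 mm deep, walls 4 mm; its rim stands 80 mm above the table. Axes are the slide's: z up, +y the way along the tube in which the sleeve is to move (it starts at the first hole; there is none behind it). The tub moves with the sleeve. The tube runs parallel to y, 95 mm to the +x side of this point.
- knob (a point): Centre of the lock plunger's knob on top of the sleeve: black upright cylinder 30 mm in diameter and 26 mm tall, this point 13 mm below its top and 115 mm above the table when the pin is home. It moves up and down with the pin and along with the sleeve. From tub_floor it lies 95 mm along +x and, pin home, 96 mm up. Axes as tub_floor. Nothing stands beside the knob for 20 mm below its underside.
- plunger (a joint): How far the plunger is pulled up, m: 0 = pin fully home, 0.020 = end of travel. A spring pushes it down with about 5.5 N at 0 and 10 N at the top. The sleeve is locked below about 0.012; between holes the pin rides on the tube at 0.012.
- sleeve (a joint): How far the sleeve (with tub and plunger) has slid along the tube from its starting hole, m, growing along +y of tub_floor: starts at 0 with the pin in the first hole; the further holes are every 0.050, so the next is at 0.050 and the one after at 0.100. Sliding takes about 3 N; the pin has 1 mm of play in a hole.
- rail_end (a point): Centre of the top of the end block (44 by 20 mm, 79 mm high) at the far end of the fixed square tube, the end towards which the sleeve moves. Axes as tub_floor.
- canister: Bystander, leave alone: white plastic can of wipes, 76 mm in diameter, 120 mm tall. Origin at the centre of its underside.
- jar: Bystander, leave alone: small glass jar, 44 mm in diameter, 55 mm tall. Origin at the centre of its underside.
- clampring: Bystander, leave alone: steel ring 60 mm across and 14 mm tall, lying flat. Origin at the centre of its underside.
- dish: Bystander, leave alone: clear flat round dish, 70 mm across, 18 mm tall. Origin at the centre of its underside.
- driver: Bystander, leave alone: screwdriver lying on the table, about 200 mm long.
- vial: Bystander, leave alone: small amber glass bottle, 32 mm in diameter, 60 mm tall. Origin at the centre of its underside.
- tray: The whole loose tray described under tray_tab; origin at the centre of its underside, axes as tray_tab.

How it is judged (in metres and radians):
On the way, in this order (a step that is already met when the one before it is completed fails the run):
1. all five caps lie in the tub (x of cap0_mid in the frame of tub_floor between -0.063 and 0.063 m and y of cap0_mid in the frame of tub_floor between -0.063 and 0.063 m and z of cap0_mid in the frame of tub_floor between -0.005 and 0.06 m and x of cap1_mid in the frame of tub_floor between -0.063 and 0.063 m and y of cap1_mid in the frame of tub_floor between -0.063 and 0.063 m and z of cap1_mid in the frame of tub_floor between -0.005 and 0.06 m and x of cap2_mid in the frame of tub_floor between -0.063 and 0.063 m and y of cap2_mid in the frame of tub_floor between -0.063 and 0.063 m and z of cap2_mid in the frame of tub_floor between -0.005 and 0.06 m and x of cap3_mid in the frame of tub_floor between -0.063 and 0.063 m and y of cap3_mid in the frame of tub_floor between -0.063 and 0.063 m and z of cap3_mid in the frame of tub_floor between -0.005 and 0.06 m and x of cap4_mid in the frame of tub_floor between -0.063 and 0.063 m and y of cap4_mid in the frame of tub_floor between -0.063 and 0.063 m and z of cap4_mid in the frame of tub_floor between -0.005 and 0.06 m), for 0.2 s.
2. the empty tray stands upright on the table, let go (height (world z) of tray_lip below 0.01 m and height (world z) of tray_tab below 0.054 m and angle between tray_tab's own z axis and vertical below 0.1 rad and contact force between the fingers and tray below 0.1 N), for 0.2 s.
3. the plunger is pulled up clear of the tube (value of joint plunger above 0.0125 m), for 0.1 s.
4. the sleeve is at the next hole with the pin home (value of joint sleeve between 0.046 and 0.054 m and value of joint plunger below 0.003 m), for 0.2 s.
At the end, for the whole second after the job is handed in: All five caps are in the tub below its rim, the tray stands upright on the table (within 6 mm of flat, tilt under 0.1 rad) and is not touched, the sleeve is within 4 mm of the next hole (0.046 to 0.054), the plunger is within 3 mm of home, and the fingers hold the knob with more than 2 N (all of step 1 and all of step 2 and all of step 4 and contact force between the fingers and plunger above 2 N); the arm keeps its last pose, push and grip.
It fails at once if a bystander was pushed more than 30 mm or knocked over (distance of any of canister, jar, clampring, dish, driver, vial from where it was at the start of the episode above 0.03 m or angle between any of canister, jar, vial's own z axis and vertical above 0.6 rad).
It fails at once if the tray was dropped (height (world z) of tray_tab above 0.085 m and contact force between the fingers and tray below 0.05 N and linear speed of tray above 0.3 m/s).
It also fails if it takes over 61 s, if anything falls off the work surface, if the arm or the gripper's body presses on something with over 40 N, if the wrist force passes 120 N, or if a joint passes its speed limit or range.

## Working session

There is one attempt and no reset: what is moved stays moved. The work goes in short steps, Python scripts to look and compute and a tool call to move; the robot and the scene stay as the last step left them, time stands still between calls to the robot, and variables do not carry over. Pictures are saved under pics/ and viewed, about 8 in all and at most 12, crops included, and the job is handed in when it is done.

Besides the shell and the picture viewer there is one more tool, called after ">>>" as name(argument=value, ...) on one line, values as JSON. apply_moves: Moves the arm, as the interface text tells. Shifts and turns lie within -1 to 1; 1 stands for 0.04 m of shift or 5 degrees of turn. Its arguments: {"type":"object","properties":{"commands":{"type":"array"},"claw":{"type":"number"}},"required":["commands"]}

```bash
mkdir -p pics; cat > h.py <<'E'
import numpy as np, cv2, pickle
from cell import readout, eyes
from scipy.spatial.transform import Rotation as R
def grab(n,f):
    d=eyes.get_image(n); cv2.imwrite(f'pics/{f}.png',d['image'][:,:,::-1]); pickle.dump(d,open(f'pics/{f}.pkl','wb')); return d
def load(f): return pickle.load(open(f'pics/{f}.pkl','rb'))
def ray(d,u,v):
    M=cv2.Rodrigues(np.array(d['rvec'],float))[0]; t=np.array(d['tvec'],float).ravel()
    p=cv2.undistortPoints(np.array([[[u,v]]],float),np.array(d['mtx'],float),None)[0,0]
    return -M.T@t, M.T@np.array([p[0],p[1],1.])
def onz(d,u,v,z):
    o,r=ray(d,u,v); return o+r*(z-o[2])/r[2]
def proj(d,P):
    return cv2.projectPoints(np.array(P,float).reshape(-1,1,3),np.array(d['rvec'],float),np.array(d['tvec'],float),np.array(d['mtx'],float),None)[0].reshape(-1,2)
E
python3 - <<'E'
from h import *
for n in ['scene','side','wrist']:
    d=grab(n,n+'0'); print(n,ray(d,320,200))
print(readout.read_state())
E
```

```text
scene (array([929.12322314, 257.5682209 , 921.67164597]), array([-0.41426686, -0.27854209, -0.86652125]))
side (array([332.47940201, 923.56226379, 834.2614295 ]), array([ 0.14273761, -0.77519581, -0.61543488]))
wrist (array([ 341.39169802, -556.96867719,  372.86071788]), array([-0.25555839, -0.12024196, -0.95940885]))
{'clock': 0.15, 'qpos': array([ 1.07018986,  0.62912812,  0.03843404,  1.51812259, -0.02698068,
        0.99628852, -0.02001833]), 'qd': array([ 0.00026315, -0.00275969, -0.00063319, -0.00418358,  0.00124151,
       -0.00199268, -0.00198874]), 'tau': array([ 1.22505924e-03, -5.63802946e+01,  1.22741483e+00, -1.93650699e+01,
        1.10087506e-02,  7.45371042e-03, -1.01631881e-05]), 'eef_pos': array([ 273.64065373, -589.08423618,  230.60869156]), 'tool_rot': array([-1.57081001e+00,  1.42907432e-03, -1.13598572e+00]), 'force': array([0.19366681, 0.35332239, 1.23394922]), 'torque': array([ 0.02778074, -0.03425203,  0.00213268]), 'width': 85.68306378849081}
```

View pics/scene0.png

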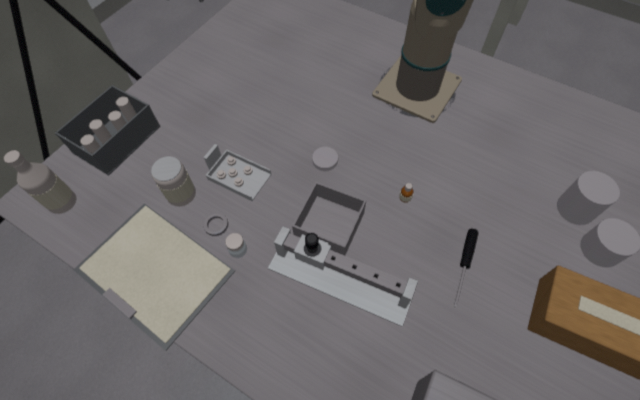

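View pics/side0.png

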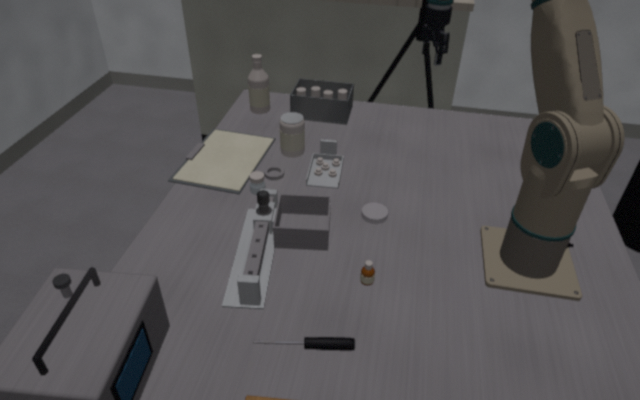

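The scene view shows the tray with its tab at about (212,157) and lip towards (255,187), the tub at (330,217), the knob at (312,240), and the tube's far end block at (409,290). The side view agrees: tab (328,148), knob (264,200). I'll zoom in on both.

```bash
python3 - <<'E'
from h import *
a=load('scene0');b=load('side0')
st=readout.read_state()
print(proj(a,[st['eef_pos'],[0,0,0]]),proj(b,[st['eef_pos'],[0,0,0]]))
print(onz(a,212,157,48),onz(b,328,148,48),'knob',onz(a,312,240,115),onz(b,264,200,115))
ca=a['image'][130:310,190:430,::-1]; cb=b['image'][130:310,220:400,::-1]
cv2.imwrite('pics/z1.png',cv2.convertScaleAbs(cv2.resize(ca,(800,600),interpolation=3),alpha=1.6))
cv2.imwrite('pics/z2.png',cv2.convertScaleAbs(cv2.resize(cb,(600,600),interpolation=3),alpha=1.6))
E
```

```text
[[186.53945219   2.5802668 ]
 [416.97675813  86.85698383]] [[429.50753922  62.75847334]
 [526.17391882 261.00913343]]
[ 549.87586046 -329.66652267   48.        ] [ 540.22611313 -319.74094211   48.        ] knob [635.27070472  36.14431199 115.        ] [628.41015947  45.69223427 115.        ]
```

View pics/z1.png

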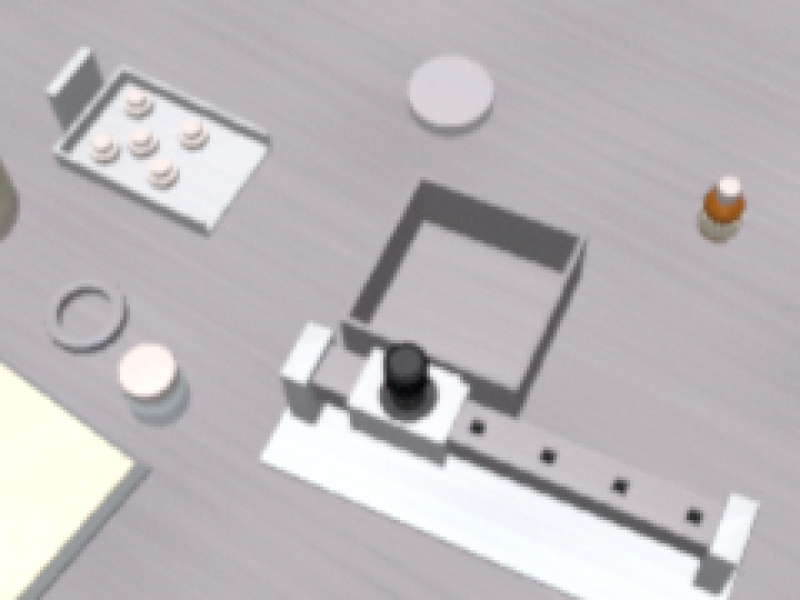

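View pics/z2.png

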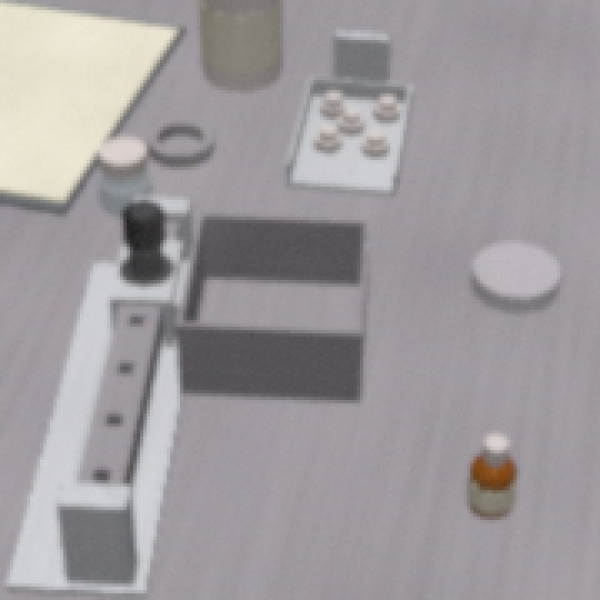

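Both crops are clear. In z1 the tab top runs (50,95)–(86,50), the tub rim corners are (423,180), (585,238), (343,322), the knob top is at (407,358), and the tube holes lie from (478,427) to (694,516). In z2 the tab top runs (333,34)–(390,38) and the knob top is at (144,210). Next I'll triangulate.

```bash
cat >> h.py <<'E'
def tri(a,pa,b,pb):
    o1,r1=ray(a,*pa);o2,r2=ray(b,*pb)
    s=np.linalg.lstsq(np.c_[r1,-r2],o2-o1,rcond=None)[0]
    p,q=o1+r1*s[0],o2+r2*s[1]; return (p+q)/2,np.linalg.norm(p-q)
E
python3 - <<'E'
from h import *
np.set_printoptions(precision=1,suppress=True)
a=load('scene0');b=load('side0')
A=lambda u,v:(190+(u+.5)*.3-.5,130+(v+.5)*.3-.5); B=lambda u,v:(220+(u+.5)*.3-.5,130+(v+.5)*.3-.5)
for n,p,q in [('tabL',(50,96),(390,37)),('tabR',(87,50),(334,33)),('tabL2',(50,96),(334,33)),('tabR2',(87,50),(390,37)),('knobtop',(407,358),(144,210)),
 ('h2',(478,427),(137,320)),('h5',(694,516),(102,474)),('end',(738,512),(96,495)),
 ('tub1',(423,180),(363,223)),('tub2',(585,238),(362,333)),('tub3',(343,322),(203,217)),
 ('lipA',(268,146),(396,190)),('lipB',(210,232),(292,185)),
 ('cap',(144,143),(351,122))]:
    print(n,*tri(a,A(*p),b,B(*q)))
E
```

```text
tabL [ 537.  -374.2   26.6] 38.312988913654394
tabR [ 551.5 -297.2  100.9] 28.250516350696792
tabL2 [ 569.  -332.9   64.6] 3.035343197483939
tabR2 [ 519.1 -338.1   63.5] 4.012129356897486
knobtop [634.   35.2 127.7] 1.027712248763953
h2 [628.5  84.8  67.4] 2.0875271630386827
h5 [607.7 233.   67.6] 2.3573602877000677
end [598.9 258.1  79.9] 5.986302060803738
tub1 [490.5 -45.9  77.8] 2.8385995242928805
tub2 [469.5  75.8  76. ] 4.357085974898265
tub3 [612.3 -33.4  72.4] 4.617977789832253
lipA [ 487.7 -196.9   -0.2] 3.6968275656783174
lipB [ 575.9 -188.8   -2.2] 1.8891453102361893
cap [ 541.8 -277.7    8.7] 2.782389891461157
```

```bash
cat >> h.py <<'E'
def pose():
    s=readout.read_state(); return np.array(s['eef_pos']),R.from_euler('xyz',s['tool_rot']),s
def rot(yaw,tilt=0):  # yaw deg of tool x heading; tilt deg about tool z (negative: lip down)
    return R.from_euler('xyz',[-90,0,yaw],degrees=True)*R.from_euler('z',tilt,degrees=True)
def plan(p1,r1,n):
    "equal interpolated rows to the wanted pose, in tool axes and units"
    p0,r0,s=pose(); p1=np.array(p1,float); w=(r0.inv()*r1).as_rotvec(); out=[]
    for i in range(n):
        ri=r0*R.from_rotvec(w*i/n)
        out.append(np.r_[ri.inv().apply((p1-p0)/n)/40,np.degrees(w/n)/5].round(2).tolist())
    print('at',p0.round(1),np.degrees(s['tool_rot']).round(1),'q',s['qpos'].round(2),'w',round(s['width'],1),'F',s['force'].round(1)); print(out)
E
python3 - <<'E'
from h import *
np.set_printoptions(precision=1,suppress=True)
a=load('scene0');b=load('side0')
print('canister top',onz(a,168,166,120),onz(b,291,120,120))
plan([544,-336,180],rot(-84.5),8)
E
```

```text
canister top [ 655.6 -352.8  120. ] [ 656.3 -335.4  120. ]
at [ 273.6 -589.1  230.6] [-90.    0.1 -65.1] q [ 1.1  0.6  0.   1.5 -0.   1.  -0. ] w 85.7 F [0.2 0.4 1.2]
[[-0.36, 0.16, 1.1, 0.0, 0.49, -0.0], [-0.41, 0.16, 1.08, 0.0, 0.49, -0.0], [-0.45, 0.16, 1.06, 0.0, 0.49, -0.0], [-0.5, 0.16, 1.04, 0.0, 0.49, -0.0], [-0.54, 0.16, 1.02, 0.0, 0.49, -0.0], [-0.58, 0.16, 1.0, 0.0, 0.49, -0.0], [-0.63, 0.16, 0.97, 0.0, 0.49, -0.0], [-0.67, 0.16, 0.95, 0.0, 0.49, -0.0]]
```

>>> apply_moves(commands=[[[-0.36,0.1,0.9,0,0.5,0],[-0.4,0.1,0.9,0,0.5,0],[-0.45,0.1,0.9,0,0.5,0],[-0.5,0.1,0.9,0,0.5,0],[-0.55,0.1,0.9,0,0.5,0],[-0.6,0.1,0.9,0,0.5,0],[-0.6,0.1,0.9,0,0.5,0],[-0.6,0.1,0.9,0,0.5,0]]], claw=60)

```text
clock: 0.82
eef_pos: [496.3, -367.2, 194.5]
tool_rot: [-1.581, -0.004, -1.527]
force: [0.6, -1.0, 0.4]
width: 59.9
```

```bash
python3 -c "
from h import *
plan([544,-336,150],rot(-84.5),4)"
```

```text
at [ 496.3 -367.2  194.5] [-90.6  -0.2 -87.5] q [ 0.49  0.63  0.16  1.65 -0.11  0.88 -0.84] w 59.9 F [ 0.6 -1.   0.4]
[[-0.18, 0.27, 0.31, 0.03, -0.15, 0.01], [-0.18, 0.28, 0.31, 0.03, -0.15, 0.01], [-0.17, 0.28, 0.31, 0.03, -0.15, 0.01], [-0.17, 0.28, 0.31, 0.03, -0.15, 0.01]]
```

>>> apply_moves(commands=[[[-0.2,0.28,0.35,0.03,-0.15,0],[-0.2,0.28,0.3,0.03,-0.15,0],[-0.17,0.28,0.3,0.03,-0.15,0],[-0.17,0.28,0.3,0.03,-0.15,0],[0,0,0,0,0,0]]])

```text
clock: 1.23
eef_pos: [554.5, -322.0, 143.8]
tool_rot: [-1.567, 0.002, -1.456]
force: [-0.2, 0.3, 0.2]
width: 60.0
```

```bash
python3 -c "
from h import *
d=grab('wrist','w1')
plan([544,-336,150],rot(-84.5),2)
cv2.imwrite('pics/w1b.png',cv2.convertScaleAbs(d['image'][:,:,::-1],alpha=1.5))
# predicted tab top corners
c=np.array([544,-336,0]);x=np.array([.995,.096,0]);y=np.array([-.096,.995,0])
print(proj(d,[c+sx*25*x+sy*5*y+[0,0,68] for sx in(-1,1) for sy in(-1,1)]))"
```

```text
at [ 553.1 -324.   144.6] [-89.8   0.  -83.5] q [ 0.41  0.71  0.12  1.63 -0.11  0.8  -0.87] w 60.1 F [-0.3 -0.7 -0.2]
[[0.14, -0.07, -0.13, -0.02, 0.1, -0.0], [0.14, -0.07, -0.13, -0.02, 0.1, -0.0]]
[[343.41363329 263.47220369]
 [329.65719346 263.2126103 ]
 [346.44511818 197.23179383]
 [331.80060833 196.9435738 ]]
```

View pics/w1b.png

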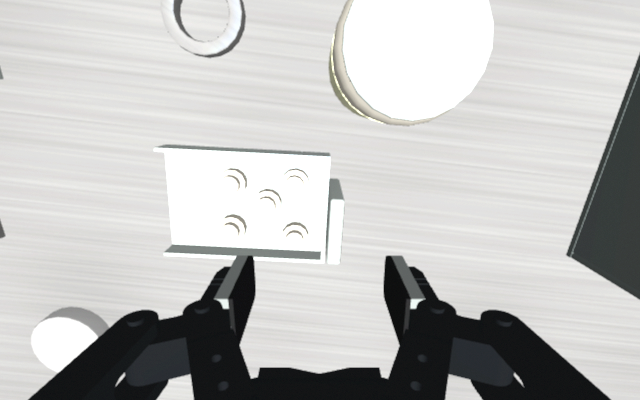

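The wrist view puts the tab top at columns 329–342 and rows 196–262. That is within 3 px of the prediction, so tab centre ≈ (544,-334). The tray is clear all round, so I'll descend.

>>> apply_moves(commands=[[[0.13,0.1,-0.13,-0.02,0.1,0],[0.13,0.1,-0.1,-0.02,0.1,0],[0,0.1,0,0,0,0],[0,0,0,0,0,0]]])

```text
clock: 1.62
eef_pos: [539.4, -343.6, 132.4]
tool_rot: [-1.575, -0.004, -1.487]
force: [0.6, -0.1, -0.8]
width: 59.5
```

```bash
python3 -c "
from h import *
plan([544,-334.5,29],rot(-84.5),8)"
```

```text
at [ 539.4 -343.6  132.4] [-90.2  -0.2 -85.2] q [ 0.44  0.73  0.13  1.64 -0.12  0.78 -0.86] w 59.5 F [ 0.6 -0.1 -0.8]
[[-0.03, 0.32, 0.02, 0.01, -0.02, 0.01], [-0.03, 0.32, 0.02, 0.01, -0.02, 0.01], [-0.03, 0.32, 0.02, 0.01, -0.02, 0.01], [-0.03, 0.32, 0.02, 0.01, -0.02, 0.01], [-0.03, 0.32, 0.02, 0.01, -0.02, 0.01], [-0.03, 0.32, 0.02, 0.01, -0.02, 0.01], [-0.03, 0.32, 0.02, 0.01, -0.02, 0.01], [-0.03, 0.32, 0.02, 0.01, -0.02, 0.01]]
```

>>> apply_moves(commands=[[[-0.2,0.3,0.1,0,0,0],[0,0.35,0,0,0,0],[0,0.3,0,0,0,0],[0,0.1,0,0,0,0],[0,0,0,0,0,0],[0,0,0,0,0,0]]])

```text
clock: 2.12
eef_pos: [539.4, -342.6, 91.0]
tool_rot: [-1.573, -0.009, -1.497]
force: [-0.5, 0.7, 0.1]
width: 60.3
```

```bash
python3 -c "
from h import *
plan([544,-334.5,29],rot(-84.5),4)"
```

```text
at [ 539.4 -342.6   91. ] [-90.1  -0.5 -85.8] q [ 0.44  0.78  0.13  1.67 -0.12  0.69 -0.87] w 60.3 F [-0.5  0.7  0.1]
[[-0.05, 0.39, 0.03, 0.01, -0.06, 0.03], [-0.05, 0.39, 0.03, 0.01, -0.06, 0.03], [-0.05, 0.39, 0.03, 0.01, -0.06, 0.03], [-0.05, 0.39, 0.03, 0.01, -0.06, 0.03]]
```

>>> apply_moves(commands=[[[-0.2,0,0.1,0,-0.1,0],[-0.1,0.3,0.05,0,-0.1,0],[0,0.4,0,0,0,0],[0,0.4,0,0,0,0],[0,0.1,0,0,0,0],[0,0,0,0,0,0],[0,0,0,0,0,0]]])

```text
clock: 2.7
eef_pos: [548.8, -327.8, 42.5]
tool_rot: [-1.567, -0.011, -1.474]
force: [-0.1, -0.2, 0.4]
width: 59.8
```

```bash
python3 -c "
from h import *
plan([544,-334.5,29],rot(-84.5),1)"
```

```text
at [ 548.8 -327.8   42.5] [-89.8  -0.6 -84.4] q [ 0.43  0.85  0.11  1.69 -0.13  0.59 -0.87] w 59.8 F [-0.1 -0.2  0.4]
[[0.15, 0.34, -0.14, -0.04, 0.01, 0.13]]
```

>>> apply_moves(commands=[[[0.1,0.15,-0.08,0,0,0.1],[0,0.15,0,0,0,0],[0,0,0,0,0,0],[0,0,0,0,0,0]]])

```text
clock: 3.03
eef_pos: [547.1, -333.4, 31.4]
tool_rot: [-1.564, -0.004, -1.473]
force: [-0.1, -0.3, 0.8]
width: 59.7
```

```bash
python3 -c "
from h import *
plan([544,-334.5,29],rot(-84.5),1)"
```

```text
at [ 547.1 -333.4   31.4] [-89.6  -0.2 -84.4] q [ 0.45  0.87  0.1   1.69 -0.13  0.58 -0.85] w 59.7 F [-0.1 -0.3  0.8]
[[0.02, 0.06, -0.08, -0.08, 0.02, 0.04]]
```

>>> apply_moves(commands=[[[0,0,0,0,0,0],[0,0,0,0,0,0],[0,0,0,0,0,0],[0,0,0,0,0,0],[0,0,0,0,0,0],[0,0,0,0,0,0],[0,0,0,0,0,0],[0,0,0,0,0,0]]], claw=0)

```text
clock: 3.7
eef_pos: [547.3, -334.2, 32.5]
tool_rot: [-1.563, -0.005, -1.474]
force: [0.6, -0.9, 0.3]
width: 9.3
```

>>> apply_moves(commands=[[[0,-0.1,0,0,0,0],[0,-0.2,0,0,0,0],[0,-0.2,0,0,0,0],[0,-0.3,0,0,0,0],[0,-0.3,0,0,0,0],[0,-0.2,0,0,0,0],[0,0,0,0,0,0]]])

```text
clock: 4.28
eef_pos: [545.7, -333.2, 88.7]
tool_rot: [-1.566, -0.003, -1.473]
force: [-0.0, -0.0, -3.5]
width: 9.1
```

```bash
python3 -c "
from h import *
d=grab('wrist','w2');e=grab('side','s2')
cv2.imwrite('pics/c2.png',cv2.convertScaleAbs(np.hstack([d['image'],e['image'][:,150:450]])[:,:,::-1],alpha=1.3)[:,100:900])
plan([544,-334.5,200],rot(-84.5),1)"
```

```text
at [ 545.1 -332.7   87.1] [-89.8  -0.1 -84.4] q [ 0.44  0.79  0.11  1.67 -0.12  0.68 -0.86] w 9.4 F [-0.2  0.1 -3.5]
[[0.05, -2.82, -0.02, -0.04, 0.02, 0.03]]
```

View pics/c2.png

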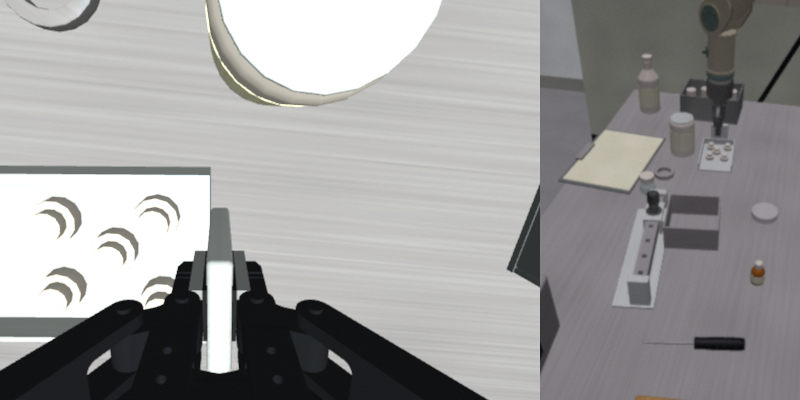

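The tray is held level with all five caps standing on it, and the force of -3.5 N matches its weight. Next I'll carry it gently towards the tub.

```bash
cat >> h.py <<'E'
LIP=np.array([-145,28.5,-3.])
U=np.array([-.139,.990,0]); TUB=np.array([540,22,19.])
def liptarget(yt,z,tilt,n):
    r=rot(-82,tilt); L=TUB+U*yt; L[2]=z; p0,r0,_=pose()
    print('lip now',(p0+r0.apply(LIP)).round(1),'want',L.round(1)); plan(L-r.apply(LIP),r,n)
E
python3 -c "
from h import *
liptarget(-35,115,0,1)"
```

```text
lip now [ 528.  -188.7   58.3] want [544.9 -12.6 115. ]
at [ 545.1 -332.7   87.1] [-89.8  -0.1 -84.4] q [ 0.44  0.79  0.11  1.67 -0.12  0.68 -0.86] w 9.4 F [-0.2  0.1 -3.5]
[[-4.34, -1.42, 1.01, -0.04, -0.48, 0.03]]
```

>>> apply_moves(commands=[[[-0.1,-0.2,0.05,0,-0.06,0],[-0.2,-0.3,0.1,0,-0.06,0],[-0.3,-0.4,0.1,0,-0.06,0],[-0.35,-0.3,0.15,0,-0.06,0],[-0.4,-0.2,0.15,0,-0.06,0],[-0.4,-0.1,0.15,0,-0.06,0],[-0.4,0,0.1,0,-0.06,0],[-0.4,0,0.1,0,-0.06,0]]])

```text
clock: 5.05
eef_pos: [568.1, -222.5, 152.6]
tool_rot: [-1.57, -0.002, -1.433]
force: [0.4, 0.2, -4.1]
width: 9.2
```

>>> apply_moves(commands=[[[-0.4,0,0.1,0,0,0],[-0.35,0,0.05,0,0,0],[-0.3,0,0,0,0,0],[-0.2,0,0,0,0,0],[-0.1,0,0,0,0,0],[0,0,0,0,0,0]]])

```text
clock: 5.55
eef_pos: [568.1, -154.1, 155.9]
tool_rot: [-1.568, 0.004, -1.42]
force: [-0.3, 0.5, -3.1]
width: 9.0
```

```bash
python3 -c "
from h import *
liptarget(-35,115,0,1)"
```

```text
lip now [543.4 -11.1 127.9] want [544.9 -12.6 115. ]
at [ 568.1 -154.1  155.9] [-89.8   0.2 -81.4] q [ 0.14  0.63  0.13  1.77 -0.12  0.74 -1.09] w 9.0 F [-0.3  0.5 -3.1]
[[0.04, 0.31, -0.01, -0.04, 0.12, -0.04]]
```

```bash
python3 -c "
from h import *
d=grab('wrist','w3')
liptarget(-35,90,-16,8)"
```

```text
lip now [543.6 -11.8 127.9] want [544.9 -12.6  90. ]
at [ 568.1 -154.8  155.9] [-89.8   0.2 -81.4] q [ 0.14  0.63  0.13  1.77 -0.12  0.74 -1.09] w 9.1 F [ 0.6  0.3 -3.9]
[[-0.04, -0.0, -0.0, -0.01, 0.01, -0.4], [-0.04, -0.01, -0.0, -0.01, 0.01, -0.4], [-0.04, -0.01, -0.0, -0.01, 0.01, -0.4], [-0.04, -0.01, -0.0, -0.01, 0.01, -0.4], [-0.04, -0.01, -0.0, -0.01, 0.01, -0.4], [-0.04, -0.01, -0.0, -0.01, 0.01, -0.4], [-0.04, -0.01, -0.0, -0.01, 0.01, -0.4], [-0.04, -0.01, -0.0, -0.01, 0.01, -0.4]]
```

>>> apply_moves(commands=[[[-0.04,0,0,0,0,-0.3],[-0.04,0,0,0,0,-0.4],[-0.04,0,0,0,0,-0.4],[-0.04,0,0,0,0,-0.4],[-0.04,0,0,0,0,-0.4],[-0.04,0,0,0,0,-0.4],[-0.04,0,0,0,0,-0.4],[0,0,0,0,0,0]]])

```text
clock: 6.27
eef_pos: [565.6, -156.5, 155.9]
tool_rot: [-1.566, -0.249, -1.44]
force: [0.4, 0.7, -4.3]
width: 9.4
```

```bash
python3 -c "
from h import *
liptarget(-35,76,-24,6)"
```

```text
lip now [545.3 -24.5  92.5] want [544.9 -12.6  76. ]
at [ 565.6 -156.5  155.9] [-89.7 -14.3 -82.5] q [-0.15  0.64  0.36  1.87  0.05  0.59 -1.35] w 9.4 F [ 0.4  0.7 -4.3]
[[-0.09, -0.05, 0.01, -0.0, -0.02, -0.32], [-0.09, -0.05, 0.01, -0.0, -0.02, -0.32], [-0.09, -0.05, 0.01, -0.0, -0.02, -0.32], [-0.09, -0.05, 0.01, -0.0, -0.02, -0.32], [-0.09, -0.06, 0.01, -0.0, -0.02, -0.32], [-0.09, -0.06, 0.01, -0.0, -0.02, -0.32]]
```

>>> apply_moves(commands=[[[-0.15,-0.06,0,0,0,-0.2],[-0.2,-0.06,0,0,0,-0.3],[-0.15,-0.06,0,0,0,-0.3],[-0.1,-0.06,0,0,0,-0.3],[-0.1,-0.06,0,0,0,-0.3],[-0.1,-0.06,0,0,0,-0.3],[0,0,0,0,0,0],[0,0,0,0,0,0]]])

```text
clock: 6.93
eef_pos: [561.8, -130.7, 162.2]
tool_rot: [-1.563, -0.403, -1.457]
force: [0.2, -0.5, -2.8]
width: 8.9
```

```bash
python3 -c "
from h import *
liptarget(-35,72,-38,8)"
```

```text
lip now [545.1  -9.6  79.1] want [544.9 -12.6  72. ]
at [ 561.8 -130.7  162.2] [-89.6 -23.1 -83.5] q [-0.4   0.67  0.53  1.92  0.15  0.56 -1.56] w 8.9 F [ 0.2 -0.5 -2.8]
[[-0.04, -0.09, 0.01, 0.01, -0.03, -0.37], [-0.04, -0.09, 0.01, 0.01, -0.03, -0.37], [-0.03, -0.09, 0.01, 0.01, -0.03, -0.37], [-0.03, -0.09, 0.01, 0.01, -0.03, -0.37], [-0.03, -0.09, 0.01, 0.01, -0.03, -0.37], [-0.02, -0.09, 0.01, 0.01, -0.03, -0.37], [-0.02, -0.1, 0.01, 0.01, -0.03, -0.37], [-0.02, -0.1, 0.01, 0.01, -0.03, -0.37]]
```

>>> apply_moves(commands=[[[-0.04,-0.09,0,0,0,-0.4],[-0.04,-0.09,0,0,0,-0.4],[-0.04,-0.1,0,0,0,-0.4],[-0.04,-0.1,0,0,0,-0.4],[-0.03,-0.1,0,0,0,-0.4],[-0.03,-0.1,0,0,0,-0.4],[-0.02,-0.1,0,0,0,-0.4],[0,0,0,0,0,0]]])

```text
clock: 7.6
eef_pos: [561.3, -120.4, 184.9]
tool_rot: [-1.552, -0.649, -1.485]
force: [0.1, 0.7, -2.6]
width: 9.0
```

```bash
python3 -c "
from h import *
d=grab('scene','sc4');e=grab('wrist','w4')
a=cv2.resize(d['image'][130:300,190:370],(480,453),interpolation=3);b=e['image'][:,160:480]
b=np.vstack([b,np.zeros((53,320,3),np.uint8)])
cv2.imwrite('pics/c4.png',cv2.convertScaleAbs(np.hstack([a,b])[:,:,::-1],alpha=1.5))
liptarget(-35,72,-42,2)"
```

```text
lip now [550.4 -24.7  75.4] want [544.9 -12.6  72. ]
at [ 560.9 -122.5  185.8] [-88.8 -37.2 -85.3] q [-0.68  0.78  0.77  1.94  0.26  0.58 -1.78] w 9.7 F [-0.8 -0.  -3.1]
[[-0.19, -0.21, 0.02, 0.09, -0.26, -0.48], [-0.18, -0.22, 0.02, 0.09, -0.26, -0.48]]
```

View pics/c4.png

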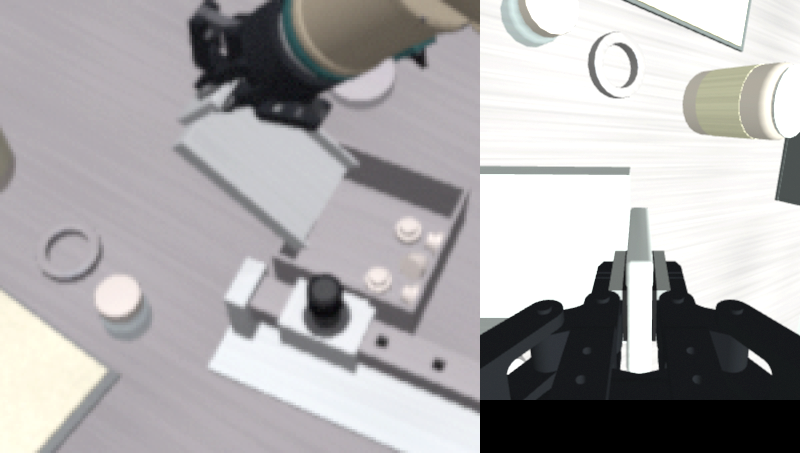

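The tub holds five caps, at (408,230), (435,240), (415,263), (377,278) and (410,293), and the tray is empty. I'll level the tray and take it back.

>>> apply_moves(commands=[[[0,-0.2,0,0,0,0.5],[0,-0.2,0,0,0,0.8],[0,-0.1,0,0,0,0.9],[0,0,0,0,0,1],[0,0,0,0,0,1],[0,0,0,0,0,1],[0,0,0,0,0,1],[0,0,0,0,0,0.6]]])

```text
clock: 8.37
eef_pos: [559.2, -118.1, 207.9]
tool_rot: [-1.547, -0.027, -1.481]
force: [-0.1, -1.6, -3.7]
width: 9.1
```

```bash
python3 -c "
from h import *
plan([547,-334,150],rot(-84.5),8)"
```

```text
at [ 559.2 -118.1  207.9] [-88.6  -1.6 -84.8] q [-0.02  0.54  0.25  1.8  -0.15  0.79 -1.18] w 9.1 F [-0.1 -1.6 -3.7]
[[0.66, 0.2, -0.1, -0.03, -0.01, 0.04], [0.66, 0.19, -0.1, -0.03, -0.01, 0.04], [0.66, 0.19, -0.1, -0.03, -0.01, 0.04], [0.67, 0.19, -0.1, -0.03, -0.01, 0.04], [0.67, 0.19, -0.1, -0.03, -0.01, 0.04], [0.67, 0.19, -0.1, -0.03, -0.01, 0.04], [0.67, 0.18, -0.1, -0.03, -0.01, 0.04], [0.67, 0.18, -0.1, -0.03, -0.01, 0.04]]
```

>>> apply_moves(commands=[[[0.3,0,-0.1,-0.03,0,0.04],[0.6,0,-0.1,-0.03,0,0.04],[0.7,0.1,-0.1,-0.03,0,0.04],[0.8,0.2,-0.1,-0.03,0,0.04],[0.8,0.2,-0.1,-0.03,0,0.04],[0.8,0.3,-0.1,-0.03,0,0.04],[0.6,0.3,-0.1,-0.03,0,0.04],[0.3,0.2,-0.05,-0.03,0,0.04]]])

```text
clock: 9.03
eef_pos: [538.9, -347.6, 166.7]
tool_rot: [-1.551, -0.003, -1.504]
force: [0.8, 0.4, -3.2]
width: 9.1
```

>>> apply_moves(commands=[[[0,0.2,0,0,0,0],[0,0.1,0,0,0,0],[0,0,0,0,0,0]]])

```text
clock: 9.28
eef_pos: [532.3, -358.5, 153.6]
tool_rot: [-1.553, -0.006, -1.519]
force: [-0.4, -0.5, -2.5]
width: 8.9
```

```bash
python3 -c "
from h import *
plan([547,-334,33],rot(-84.5),8)"
```

```text
at [ 532.3 -358.5  153.6] [-89.   -0.3 -87. ] q [ 0.42  0.7   0.21  1.64 -0.2   0.8  -0.79] w 8.9 F [-0.4 -0.5 -2.5]
[[-0.08, 0.38, 0.04, -0.03, -0.06, 0.01], [-0.08, 0.38, 0.04, -0.03, -0.06, 0.01], [-0.08, 0.38, 0.05, -0.03, -0.06, 0.01], [-0.07, 0.38, 0.05, -0.03, -0.06, 0.01], [-0.07, 0.38, 0.05, -0.03, -0.06, 0.01], [-0.07, 0.38, 0.05, -0.03, -0.06, 0.01], [-0.07, 0.38, 0.05, -0.03, -0.06, 0.01], [-0.07, 0.38, 0.05, -0.03, -0.06, 0.01]]
```

>>> apply_moves(commands=[[[-0.1,0.2,0.05,-0.05,-0.1,0],[-0.1,0.4,0.05,-0.05,-0.1,0],[-0.1,0.5,0.05,-0.05,-0.1,0],[-0.1,0.5,0.05,-0.05,-0.1,0],[-0.05,0.3,0,0,0,0],[0,0.2,0,0,0,0],[0,0.1,0,0,0,0],[0,0,0,0,0,0]]])

```text
clock: 9.95
eef_pos: [547.4, -327.0, 65.1]
tool_rot: [-1.562, -0.002, -1.465]
force: [0.3, 0.3, -3.1]
width: 9.2
```

```bash
python3 -c "
from h import *
plan([547,-334,33],rot(-84.5),4)"
```

```text
at [ 547.4 -327.    65.1] [-89.5  -0.1 -83.9] q [ 0.39  0.82  0.17  1.69 -0.22  0.64 -0.78] w 9.2 F [ 0.3  0.3 -3.1]
[[0.04, 0.2, -0.01, -0.02, 0.03, 0.01], [0.04, 0.2, -0.01, -0.02, 0.03, 0.01], [0.04, 0.2, -0.01, -0.02, 0.03, 0.01], [0.04, 0.2, -0.01, -0.02, 0.03, 0.01]]
```

>>> apply_moves(commands=[[[0,0.2,0,-0.05,0,0],[0,0.2,0,0,0,0],[0,0.2,0,0,0,0],[0,0.1,0,0,0,0],[0,0.04,0,0,0,0],[0,0,0,0,0,0]]])

```text
clock: 10.45
eef_pos: [549.7, -327.7, 35.1]
tool_rot: [-1.563, -0.005, -1.464]
force: [-0.0, 0.2, -2.7]
width: 9.3
```

>>> apply_moves(commands=[[[0,0.06,0,0,0,0],[0,0.06,0,0,0,0],[0,0.04,0,0,0,0],[0,0,0,0,0,0]]])

```text
clock: 10.78
eef_pos: [550.0, -328.3, 33.1]
tool_rot: [-1.562, -0.004, -1.466]
force: [0.1, -0.1, -2.8]
width: 9.3
```

>>> apply_moves(commands=[[[0,0.06,0,0,0,0],[0,0.06,0,0,0,0],[0,0,0,0,0,0]]])

```text
clock: 11.03
eef_pos: [550.6, -328.9, 33.3]
tool_rot: [-1.56, -0.004, -1.466]
force: [0.4, -0.2, -2.9]
width: 9.3
```

>>> apply_moves(commands=[[[0,0.1,0,0,0,0],[0,0.1,0,0,0,0],[0,0,0,0,0,0]]])

```text
clock: 11.28
eef_pos: [551.7, -329.7, 33.7]
tool_rot: [-1.556, -0.004, -1.468]
force: [0.4, -0.4, -3.4]
width: 9.1
```

```bash
python3 -c "
from h import *
s=readout.read_state(); print({k:np.round(v,3) for k,v in s.items()})
d=grab('side','s5');e=grab('wrist','w5')
a=cv2.resize(d['image'][70:200,250:380],(480,480),interpolation=3);b=e['image'][:,0:320]
b=np.vstack([b,np.zeros((80,320,3),np.uint8)])
cv2.imwrite('pics/c5.png',cv2.convertScaleAbs(np.hstack([a,b])[:,:,::-1],alpha=1.4))
s=readout.read_state(); print(s['eef_pos'],s['force'])
"
```

```text
{'clock': np.float64(11.283), 'qpos': array([ 0.405,  0.868,  0.156,  1.692, -0.227,  0.584, -0.773]), 'qd': array([ 0.001, -0.041,  0.004, -0.008,  0.005,  0.033, -0.006]), 'tau': array([ 1.6200e-01, -6.3769e+01,  3.9070e+00, -1.3559e+01, -7.7000e-02,
        3.0800e-01,  4.0000e-03]), 'eef_pos': array([ 551.739, -329.671,   33.695]), 'tool_rot': array([-1.556, -0.004, -1.468]), 'force': array([ 0.358, -0.405, -3.37 ]), 'torque': array([-0.176,  0.017, -0.02 ]), 'width': np.float64(9.086)}
[ 552.17619669 -330.21900353   32.79137542] [-0.56731392 -1.32897484 -0.64338236]
```

View pics/c5.png

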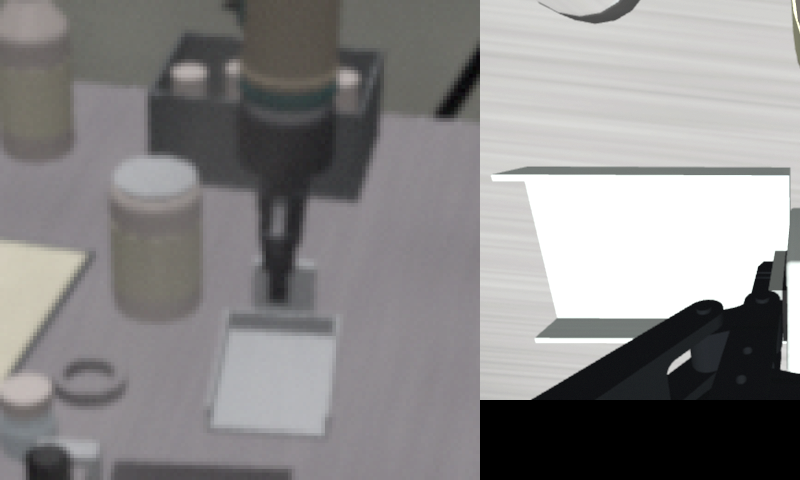

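The tray is upright, empty and just touching the table: the force has dropped to -0.6 N at z ≈ 32.8, the same height at which I gripped it. I'll release it.

>>> apply_moves(commands=[[[0,0.06,0,0,0,0],[0,0,0,0,0,0]]])

```text
clock: 11.55
eef_pos: [552.3, -330.2, 32.7]
tool_rot: [-1.555, -0.005, -1.468]
force: [0.2, 0.4, -0.8]
width: 8.9
```

>>> apply_moves(commands=[[[0,0,0,0,0,0],[0,0,0,0,0,0],[0,0,0,0,0,0],[0,0,0,0,0,0],[0,0,0,0,0,0],[0,0,0,0,0,0]]], claw=55)

```text
clock: 12.05
eef_pos: [552.7, -330.6, 29.8]
tool_rot: [-1.555, -0.005, -1.468]
force: [0.3, 0.0, 1.1]
width: 55.2
```

>>> apply_moves(commands=[[[0,-0.1,0,0,0,0],[0,-0.3,0,0,0,0],[0,-0.5,0,0,0,0],[0,-0.8,0,0,0,0],[0,-1,0,0,0,0],[0,-1,0,0,0,0],[0,-0.5,0,0,0,0],[0,0,0,0,0,0]]])

```text
clock: 12.72
eef_pos: [548.6, -329.7, 208.1]
tool_rot: [-1.558, -0.004, -1.469]
force: [0.3, -0.7, 0.4]
width: 55.1
```

```bash
python3 -c "
from h import *
d=grab('wrist','w6')
cv2.imwrite('pics/w6b.png',cv2.resize(d['image'][:,:,::-1],(480,300)))
plan([634,35,200],rot(-82),10)
"
```

```text
at [ 548.3 -329.6  206.8] [-89.3  -0.2 -84.2] q [ 0.37  0.64  0.22  1.59 -0.17  0.92 -0.82] w 55.0 F [ 0.2 -0.2  0.3]
[[-0.88, 0.02, 0.31, -0.01, -0.04, 0.0], [-0.88, 0.02, 0.31, -0.01, -0.04, 0.0], [-0.88, 0.02, 0.31, -0.01, -0.04, 0.0], [-0.88, 0.02, 0.32, -0.01, -0.04, 0.0], [-0.88, 0.02, 0.32, -0.01, -0.04, 0.0], [-0.88, 0.02, 0.32, -0.01, -0.04, 0.0], [-0.88, 0.02, 0.33, -0.01, -0.04, 0.0], [-0.88, 0.02, 0.33, -0.01, -0.04, 0.0], [-0.88, 0.02, 0.33, -0.01, -0.04, 0.0], [-0.87, 0.02, 0.34, -0.01, -0.04, 0.0]]
```

View pics/w6b.png

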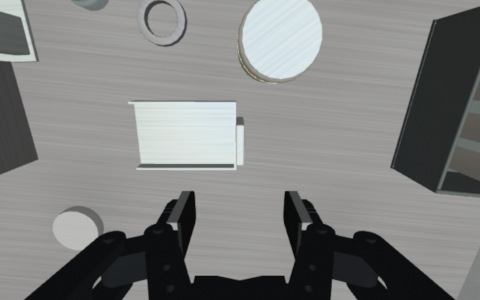

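The tray sits flat and empty, with its tab at (240,140) in the picture, and nothing else has moved. On to the knob.

>>> apply_moves(commands=[[[-0.5,0,0.2,0,-0.04,0],[-0.88,0,0.3,0,-0.04,0],[-0.88,0,0.3,0,-0.04,0],[-0.88,0,0.3,0,-0.04,0],[-0.88,0,0.3,0,-0.04,0],[-0.88,0,0.3,0,-0.04,0],[-0.88,0,0.3,0,-0.04,0],[-0.88,0,0.3,0,-0.04,0]]])

```text
clock: 13.43
eef_pos: [604.0, -57.7, 200.5]
tool_rot: [-1.571, -0.01, -1.463]
force: [0.7, -1.2, 0.0]
width: 54.9
```

>>> apply_moves(commands=[[[-0.6,0,0.2,0,0,0],[-0.3,0,0.1,0,0,0],[0,0,0,0,0,0],[0,0,0,0,0,0]]])

```text
clock: 13.77
eef_pos: [609.9, -4.1, 194.9]
tool_rot: [-1.579, -0.001, -1.445]
force: [0.8, -1.4, 0.4]
width: 55.2
```

```bash
python3 -c "
from h import *
plan([634,35,185],rot(-82),2)
"
```

```text
at [609.9  -4.1 194.9] [-90.5  -0.1 -82.8] q [-0.19  0.63  0.24  1.67 -0.18  0.88 -1.32] w 55.2 F [ 0.8 -1.4  0.4]
[[-0.45, 0.12, 0.36, 0.05, -0.08, 0.01], [-0.44, 0.12, 0.36, 0.05, -0.08, 0.01]]
```

>>> apply_moves(commands=[[[-0.4,0.1,0.4,0.05,-0.08,0],[-0.5,0.1,0.3,0.05,-0.08,0],[0,0,0,0,0,0],[0,0,0,0,0,0],[0,0,0,0,0,0]]])

```text
clock: 14.18
eef_pos: [630.3, 25.7, 183.8]
tool_rot: [-1.578, -0.007, -1.441]
force: [0.0, -1.1, -0.0]
width: 55.3
```

```bash
python3 -c "
from h import *
d=grab('wrist','w7')
g=cv2.cvtColor(d['image'],cv2.COLOR_RGB2GRAY)
cv2.imwrite('pics/w7b.png',cv2.convertScaleAbs(cv2.resize(d['image'][:,:,::-1],(640,400)),alpha=1.3))
print(proj(d,[[634,35,128],[634,35,102],[540,22,19]]))
plan([634,35,96],rot(-82),4)
"
```

```text
[[305.34286197 217.1519528 ]
 [306.55503015 204.68933883]
 [310.63277466 268.09564809]]
at [630.2  24.7 183.9] [-90.4  -0.4 -82.7] q [-0.23  0.67  0.24  1.62 -0.18  0.88 -1.37] w 54.9 F [-0.2 -1.  -0. ]
[[-0.06, 0.55, 0.04, 0.02, -0.03, 0.02], [-0.06, 0.55, 0.03, 0.02, -0.03, 0.02], [-0.06, 0.55, 0.03, 0.02, -0.03, 0.02], [-0.06, 0.55, 0.03, 0.02, -0.03, 0.02]]
```

View pics/w7b.png

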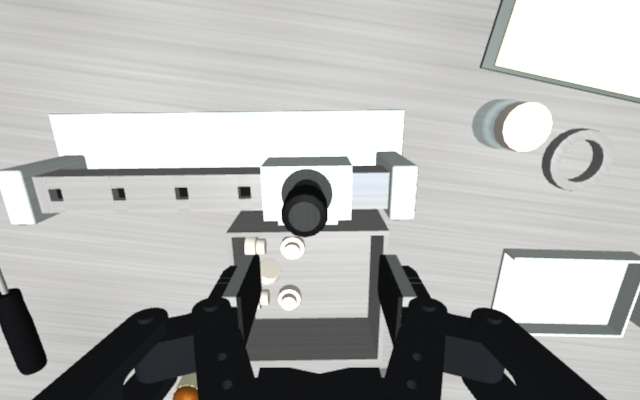

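The knob top is at (305,214) against a predicted (305,217), all five caps are in the tub, and the fingers straddle the knob's column. Descending.

>>> apply_moves(commands=[[[-0.2,0,0.1,0,0,0],[-0.15,0.2,0.06,0,0,0],[0,0.3,0,0,0,0],[0,0.3,0,0,0,0],[0,0.1,0,0,0,0],[0,0,0,0,0,0],[0,0,0,0,0,0]]])

```text
clock: 14.82
eef_pos: [633.7, 35.5, 144.0]
tool_rot: [-1.579, -0.009, -1.449]
force: [0.2, 0.8, 0.0]
width: 55.2
```

```bash
python3 -c "
from h import *
plan([635,35,96],rot(-82),4)
"
```

```text
at [633.7  35.5 144. ] [-90.5  -0.5 -83. ] q [-0.24  0.72  0.23  1.64 -0.19  0.81 -1.38] w 55.2 F [0.2 0.8 0. ]
[[0.0, 0.3, 0.01, 0.03, -0.05, 0.03], [0.0, 0.3, 0.01, 0.03, -0.05, 0.03], [0.0, 0.3, 0.01, 0.03, -0.05, 0.03], [0.0, 0.3, 0.01, 0.03, -0.05, 0.03]]
```

>>> apply_moves(commands=[[[0,0.3,0.02,0.03,0,0],[0,0.3,0.02,0.03,0,0],[0,0.3,0,0,0,0],[0,0.15,0,0,0,0],[0,0,0,0,0,0],[0,0,0,0,0,0]]])

```text
clock: 15.32
eef_pos: [636.6, 34.7, 101.5]
tool_rot: [-1.571, -0.01, -1.449]
force: [0.4, 0.2, -0.1]
width: 55.4
```

```bash
python3 -c "
from h import *
plan([635,35,96],rot(-82),1)
"
```

```text
at [636.6  34.7 101.5] [-90.   -0.6 -83. ] q [-0.23  0.77  0.21  1.67 -0.21  0.72 -1.37] w 55.4 F [ 0.4  0.2 -0.1]
[[-0.01, 0.14, -0.04, 0.0, -0.21, 0.11]]
```

>>> apply_moves(commands=[[[0,0.12,0,0,0,0.1],[0,0,0,0,0,0],[0,0,0,0,0,0]]])

```text
clock: 15.57
eef_pos: [637.4, 34.7, 97.5]
tool_rot: [-1.569, -0.0, -1.449]
force: [-0.1, 0.4, 1.1]
width: 54.8
```

>>> apply_moves(commands=[[[0,0,0,0,0,0],[0,0,0,0,0,0],[0,0,0,0,0,0],[0,0,0,0,0,0],[0,0,0,0,0,0],[0,0,0,0,0,0]]], claw=0)

```text
clock: 16.07
eef_pos: [637.9, 34.8, 98.5]
tool_rot: [-1.568, -0.0, -1.45]
force: [0.6, 0.8, 0.1]
width: 28.3
```

>>> apply_moves(commands=[[[0,-0.12,0,0,0,0],[0,-0.12,0,0,0,0],[0,-0.1,0,0,0,0],[0,-0.06,0,0,0,0],[0,0,0,0,0,0],[0,0,0,0,0,0]]])

```text
clock: 16.57
eef_pos: [637.7, 34.8, 112.5]
tool_rot: [-1.569, -0.001, -1.449]
force: [3.2, 0.1, -9.5]
width: 28.4
```

>>> apply_moves(commands=[[[0,-0.1,0,0,0,0],[0,0,0,0,0,0],[0,0,0,0,0,0]]])

```text
clock: 16.82
eef_pos: [637.7, 34.8, 115.9]
tool_rot: [-1.569, -0.001, -1.45]
force: [4.1, -0.6, -10.9]
width: 28.2
```

```bash
python3 -c "
from h import *
p,r,s=pose()
plan(p+30*U,r,4)
"
```

```text
at [637.7  34.8 115.9] [-89.9  -0.1 -83.1] q [-0.22  0.76  0.21  1.66 -0.21  0.75 -1.37] w 28.2 F [  4.1  -0.6 -10.9]
[[-0.19, -0.0, -0.0, 0.0, 0.0, 0.0], [-0.19, -0.0, -0.0, 0.0, 0.0, 0.0], [-0.19, -0.0, -0.0, 0.0, 0.0, 0.0], [-0.19, -0.0, -0.0, 0.0, 0.0, 0.0]]
```

>>> apply_moves(commands=[[[-0.15,0,0,0,0,0],[-0.2,0,0,0,0,0],[-0.2,0,0,0,0,0],[-0.15,0,0,0,0,0],[0,0,0,0,0,0],[0,0,0,0,0,0]]])

```text
clock: 17.32
eef_pos: [633.9, 62.2, 115.5]
tool_rot: [-1.57, -0.005, -1.45]
force: [3.0, -1.5, -9.9]
width: 28.8
```

```bash
python3 -c "
from h import *
p,r,s=pose(); q=np.array([637.7,34.8,115.9]); print('slid',(p-q)@U)
plan(q+50*U,r,4)
"
```

```text
slid 27.630672803956948
at [633.9  62.2 115.5] [-89.9  -0.3 -83.1] q [-0.27  0.76  0.22  1.66 -0.21  0.75 -1.41] w 28.8 F [ 3.  -1.5 -9.9]
[[-0.14, -0.0, -0.0, 0.0, 0.0, 0.0], [-0.14, -0.0, -0.0, 0.0, 0.0, 0.0], [-0.14, -0.0, -0.0, 0.0, 0.0, 0.0], [-0.14, -0.0, -0.0, 0.0, 0.0, 0.0]]
```

>>> apply_moves(commands=[[[-0.15,0,0,0,0,0],[-0.15,0,0,0,0,0],[-0.15,0,0,0,0,0],[-0.08,0,0,0,0,0],[0,0,0,0,0,0],[0,0,0,0,0,0]]])

```text
clock: 17.82
eef_pos: [630.8, 84.0, 115.3]
tool_rot: [-1.571, -0.006, -1.451]
force: [2.3, -1.1, -9.7]
width: 28.0
```

```bash
python3 -c "
from h import *
p,r,s=pose(); q=np.array([637.7,34.8,115.9]); print('slid',(p-q)@U)
plan(q+50*U,r,1)
"
```

```text
slid 49.63230460047582
at [630.8  84.  115.3] [-90.   -0.4 -83.1] q [-0.31  0.76  0.22  1.66 -0.21  0.75 -1.44] w 28.0 F [ 2.3 -1.1 -9.7]
[[-0.01, -0.02, 0.0, 0.0, 0.0, 0.0]]
```

Slid 49.6 mm. Now lowering the pin.

>>> apply_moves(commands=[[[0,0.1,0,0,0,0],[0,0.1,0,0,0,0],[0,0.1,0,0,0,0],[0,0,0,0,0,0],[0,0,0,0,0,0]]])

```text
clock: 18.23
eef_pos: [630.7, 84.3, 102.8]
tool_rot: [-1.57, -0.005, -1.451]
force: [2.3, -1.8, -5.7]
width: 28.4
```

>>> apply_moves(commands=[[[0,0.1,0,0,0,0],[0,0.06,0,0,0,0],[0,0,0,0,0,0],[0,0,0,0,0,0]]])

```text
clock: 18.57
eef_pos: [630.8, 84.3, 98.9]
tool_rot: [-1.57, -0.004, -1.452]
force: [2.3, -1.4, -7.3]
width: 28.3
```

```bash
python3 -c "
from h import *
p,r,s=pose(); print(p,s['force'])
d=grab('side','s8');e=grab('scene','sc8')
a=d['image'][120:320,220:420];b=e['image'][130:330,190:390]
cv2.imwrite('pics/c8.png',cv2.convertScaleAbs(cv2.resize(np.hstack([a,b])[:,:,::-1],(800,400),interpolation=3),alpha=1.5))
p,r,s=pose(); print(p,s['force'])
"
```

```text
[630.76677853  84.288005    98.93126144] [ 2.27168745 -1.37598112 -7.30320404]
[630.78363482  84.31375707  98.80627775] [ 1.03952547 -0.53893483 -4.82049065]
```

View pics/c8.png

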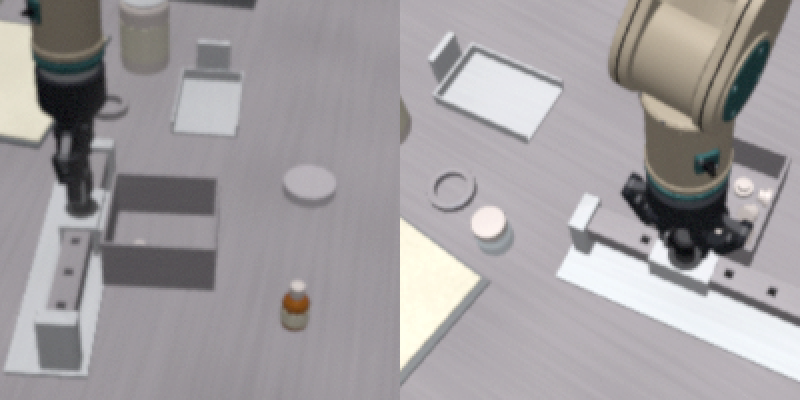

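The sleeve has moved one hole, with the first hole now showing behind it at (645,240), and the tray stands undisturbed. The fingers still carry the spring load of about -5 N, so I'll lower until that vanishes.

>>> apply_moves(commands=[[[0,0.07,0,0,0,0],[0,0,0,0,0,0],[0,0,0,0,0,0],[0,0,0,0,0,0]]])

```text
clock: 19.0
eef_pos: [630.8, 84.3, 98.9]
tool_rot: [-1.57, -0.003, -1.452]
force: [0.9, -0.5, -5.4]
width: 28.3
```

>>> apply_moves(commands=[[[0,0.07,0,0,0,0],[0,0,0,0,0,0],[0,0,0,0,0,0]]])

```text
clock: 19.25
eef_pos: [630.8, 84.3, 98.7]
tool_rot: [-1.569, -0.003, -1.451]
force: [1.4, -0.7, -5.3]
width: 28.4
```

>>> apply_moves(commands=[[[0,0.1,0,0,0,0],[0,0.1,0,0,0,0]]])

```text
clock: 19.42
eef_pos: [631.3, 84.3, 98.1]
tool_rot: [-1.568, -0.001, -1.452]
force: [-12.2, -1.9, 36.5]
width: 28.3
```

>>> apply_moves(commands=[[[0,0,0,0,0,0],[0,0,0,0,0,0]]])

```text
clock: 19.58
eef_pos: [630.8, 84.3, 99.6]
tool_rot: [-1.568, -0.001, -1.451]
force: [0.5, -0.3, -5.7]
width: 28.2
```

The hard stop is confirmed: at z ≈ 98 the force swung to +36 N, so the pin is home within about 1 mm. I'll finish on a light downward hold.

>>> apply_moves(commands=[[[0,0.06,0,0,0,0],[0,0.04,0,0,0,0]]])

```text
clock: 19.75
eef_pos: [631.1, 84.3, 98.3]
tool_rot: [-1.568, 0.0, -1.451]
force: [-7.4, -1.6, 21.3]
width: 28.6
```

```bash
python3 -c "
from h import *
for i in range(3):
    eyes.get_image('wrist'); p,r,s=pose(); print(p.round(1),s['force'].round(1),s['width'],s['clock'])
"
```

```text
[631.1  84.4  98.3] [-5.8 -1.5 16.1] 28.182796777107907 19.8
[631.   84.3  98.3] [-6.6 -1.  16.4] 28.12429238532602 19.85
[631.   84.4  98.3] [-6.7 -1.  15.6] 28.20434955376829 19.9
```

```bash
python3 -c "
from cell import finish_job
print(finish_job())"
```

```text
the job is handed in; nothing more can be done
None
```

I tipped all five caps into the tub, set the empty tray back down upright, then moved the sleeve to the next hole. I handed the job in at about 20 s on the robot's clock. `finish_job()` gives no verdict, so the result rests on my own checks.

- **Caps:** the scene picture after tipping and the wrist picture before gripping the knob both showed five caps in the tub. The arm hid part of the tub in the last picture, so I did not recount them after the slide.
- **Tray:** it stands flat and released, about 7 mm from where it started. The other objects looked unmoved in the pictures, though I did not measure them.
- **Sleeve:** the gripper moved 50.0 mm along the tube, and the first hole is now visible behind the sleeve.
- **Pin:** it went into the hole. While the fingers still carried the spring's pull of about 5 N, the height was about 99 mm. Pressing further met a hard stop at about 98 mm, where the force rose to +36 N for a moment.
- **Final hold:** I finished with the knob gripped at 28 mm opening and a steady push of about 16 N downward, with the pin home.

The opening read 28 mm on the 30 mm knob and 9 mm on the 10 mm tab, so I took the readout as slightly low.

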